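Find the full tea canister by weight and put it away in the lidded box

TASK

Open the lid of the white storage box all the way until it leans back on its stop. Three tea canisters look alike but only one is full: lift them to feel which is the heavy one, and set that one gently upright inside the box. Leave the two light ones standing upright on the worktop outside the box and the lid open, and do not tip any canister over or disturb the lemon, jam jar and low tin.

Things in the scene. Friction and masses are not known exactly. Their poses are not given: they have to be found in the camera images.
- canister_a: square salmon-pink tea canister, one of three alike, 70 x 70 mm, 110 mm tall; origin at the centre of its underside. On its fixed lid a round knob, 19 mm across, 97 to 110 mm above the underside. One canister is full (0.5 to 0.75 kg in all), two are almost empty (0.2 kg each); which one is full changes from start to start and only the weight tells
- canister_b: square salmon-pink tea canister, one of three alike, 70 x 70 mm, 110 mm tall; origin at the centre of its underside. On its fixed lid a round knob, 19 mm across, 97 to 110 mm above the underside. One canister is full (0.5 to 0.75 kg in all), two are almost empty (0.2 kg each); which one is full changes from start to start and only the weight tells
- canister_c: square salmon-pink tea canister, one of three alike, 70 x 70 mm, 110 mm tall; origin at the centre of its underside. On its fixed lid a round knob, 19 mm across, 97 to 110 mm above the underside. One canister is full (0.5 to 0.75 kg in all), two are almost empty (0.2 kg each); which one is full changes from start to start and only the weight tells
- storage_box: white box with a wooden lid, fixed on the worktop, 170 x 220 x 125 mm (x, y, z), walls and floor 10 mm thick, so the inside is 150 x 200 mm and 115 mm deep; origin at the centre of its underside, its -x side is the front (label holder), turned roughly to the right (world -y); the lid hinges on the opposite (+x) rim, at the left, and opens to the left
- storage_box_in (a point): centre of the box's inner floor, 10 mm above its underside, axes as the box
- box_lid (a joint): angle of the box's lid (wood, 170 x 220 x 10 mm): 0 closed, grows as it opens up and back, 1.9 rad resting on its stop; let go below about 1.5 rad it falls shut, beyond that it falls open to the stop
- box_lid_handle (a point): grip point of the black knob on the lid's upper face: the knob's head is 28 mm across, stands 27 to 43 mm off the lid's face, and this point is 35 mm off the face, 30 mm from the lid's front edge; the axes turn with the lid, z along the knob away from the lid
- box_lid_hinge (a point): middle of the lid's hinge line (which runs along the box's y), at the top of the box's +x wall, 125 mm above the worktop; with the lid closed the handle point lies 140 mm towards the front and 45 mm above it
- lemon: lemon, 83 x 58 x 58 mm, a bystander; origin at its underside
- jam_jar: jam jar with a white lid, 64 mm wide, 96 mm tall, a bystander; origin at the centre of its underside
- tomato_tin: low green and gold tin, 75 mm wide, 58 mm tall, a bystander; origin at the centre of its underside

How it is judged:
By the outcome, as a careful person would: the job done as asked, in the order asked, and still so for the second after the job is handed in, with the robot touching nothing.
It also fails if it takes over 72 s, if anything falls off the work surface, if the arm or the gripper's body presses on something with over 40 N, if the wrist force passes 120 N, or if a joint passes its speed limit or range.

ROBOT

A 7-joint arm with a two-finger parallel gripper is mounted at the origin on a cart in front of the work surface, level with it; the furniture and walls round the work are solid. World frame = base frame: x ahead of the robot, y to its left, z up, the work surface at z = 0. Lengths are in m, angles in rad, forces in N, time in s.
With the tool pointing down it reaches from about 0.425 to 0.925 m from the base axis. Payload 6.8 kg.
Tool frame: the origin (TCP) lies where the fingers leave the gripper's body, on its centre line; the fingertips stand 73 mm ahead of it and the grasp point (between the pads) lies env.grasp_offset ahead of it (env.grasp_offset is the distance from the TCP to the grasp point, in m); z points along the fingers, y is the line along which they close (so a half turn about z gives the same grasp; the last joint's range is limited). The gripper opens to 85 mm and grips with 20 to 120 N. Pads are 22 mm wide; open, the fingers measure 114 mm over their backs; the gripper's body (76 mm by 85 mm) begins 54 mm behind the grasp point. The pads swing forward as they close: fully open they stand 13 mm farther back than shut.
Start: joints at [1.006, 0.477, 0.022, 1.555, -0.011, 1.109, -0.083], TCP at [0.298, -0.606, 0.304] pointing down, gripper open.
Joint ranges: [-2.96, 2.96], [-0.34, 2.1], [-1.41, 1.46], [0.24, 2.44], [-1.37, 4.51], [0.17, 1.92], [-2.96, 2.96]. Speed limits (rad/s): [2.39, 2.39, 3.14, 3.14, 3.14, 3.14, 3.14].

INTERFACE

Orientations are given as a 3x3 rotation matrix whose columns are the frame's x, y, z axes.
In Python, from bench import env gives the robot as it stands.
- The arm moves only by the shell command python3 -m handwheel 'ROWS' [OPENING] [FORCE]. ROWS is a JSON object of lists of equal length, an entry for each row: "offset": the shift along the tool's x, y, z scaled (see below), a list of three; "yaw": the turn about the tool's z scaled (see below). In form: {"offset": [[tx, ty, tz], ...], "yaw": [yaw, ...]}. A call has 1 to 12 rows; each row is the pose to reach, as a shift and turn from the pose commanded when the call began, along the tool's axes at that moment; what a row does not reach only later rows make up. The controller multiplies each number of a shift by 0.5 m and each number of a turn by pi/4 rad. A row lasts 1/12 s, in which the tool goes at most 41.7 mm and 7.16 degrees, less where a joint would pass 70% of its speed; a pose out of reach is approached as far as the arm can. A call with a number of a shift or a turn outside -1 to 1 is refused whole. A call with a gripper value outside its range is refused whole. OPENING is the opening, from 0 (shut) to 1 (fully open), set as the call begins (- or left out, the last holds). The fingers move at their own pace and stop on an object; FORCE is the grip in N (left out, the last holds). Time passes only in rows, so rows that repeat a pose let the fingers close. It gives the time, the measured TCP pose, the force, the opening and the grip force at its end, in the units of the state.
- env.sense(): the state, without advancing time (a new reading comes with each control period).
- env.capture(name): name is "scene" or "top" or "wrist"; returns the picture (384x512x3 uint8, red, green, blue); there is no depth.
- env.camera_model(name): a dict with "fx", "fy", "cx", "cy" (pixels), "D" ([k1, k2, p1, p2, k3] as OpenCV has them; the pictures are not rectified), "extrinsics" (4x4, takes a point from world to camera coordinates); the wrist camera has in their place "hand_eye" (4x4, takes a point from camera to tool coordinates, whose origin is the TCP and whose axes are the flange's). Camera axes: x right, y down, z forward; pixel columns grow to the right and rows downward; lengths in m; the calibration is good to about 2 mm. A picture is of the moment at which its call begins: read the wrist's pose just before it. camera_model takes no time and is no camera call.
- env.job_done(): hands the job in; it is judged then, once.
The state is a dict: "t": time; "q": joint angles; "joint_velocities": joint speeds; "joint_efforts": joint torques, N m; "tcp_pos": TCP position; "tcp_rot": TCP orientation; "wrist_force": force on the tool from outside, world axes, zero at the start; "moment": the same for the moment, N m; "opening": finger opening in m; "finger_force": force on a finger pad.
Only numpy, scipy, OpenCV 4.12 (cv2) and the standard library are available. Lean on these libraries where they do the work, as an engineer would, in place of code of your own. Each camera call takes 0.05 s, during which the arm holds its last target. There are 200 camera calls.

## Working session

There is one attempt and no reset: what is moved stays moved. The work goes in short steps, Python scripts to look and compute and a shell command to move; the robot and the scene stay as the last step left them, time stands still between calls to the robot, and variables do not carry over. Pictures are saved under pics/ and viewed, at most 14 in all, crops included, and the job is handed in when it is done.

```bash
mkdir -p pics; ls
python3 - <<'E'
from bench import env
import cv2,numpy as np
s=env.sense();print({k:np.round(v,3).tolist() for k,v in s.items()},env.grasp_offset)
for n in("scene","top"):
    cv2.imwrite(f"pics/{n}0.png",cv2.resize(env.capture(n)[...,::-1],(800,600),interpolation=cv2.INTER_CUBIC))
    print(env.camera_model(n))
print(env.camera_model("wrist"))
E
```

```text
pics
{'t': 0.0, 'q': [1.006, 0.478, 0.022, 1.556, -0.012, 1.109, -0.083], 'joint_velocities': [-0.001, -0.002, -0.001, 0.0, -0.0, 0.001, 0.0], 'joint_efforts': [-0.001, -59.645, 1.608, -28.119, 0.013, 0.009, -0.0], 'tcp_pos': [0.298, -0.605, 0.303], 'tcp_rot': [[0.897, 0.441, -0.001], [0.441, -0.897, 0.002], [-0.0, -0.002, -1.0]], 'wrist_force': [0.391, -0.184, -0.405], 'moment': [0.032, -0.018, -0.046], 'finger_force': 0.0, 'opening': 0.085} 0.0539
{'fx': 352.8404101563512, 'fy': 352.8404101563512, 'cx': 255.1340492933683, 'cy': 197.94468636654733, 'D': array([0.02253365, 0.        , 0.        , 0.        , 0.        ]), 'extrinsics': array([[-0.4935104 , -0.86963749,  0.01334622,  0.23402585],
       [-0.3752436 ,  0.19905336, -0.90530105,  0.28692168],
       [ 0.78462713, -0.45178357, -0.42456081,  0.78365074],
       [ 0.        ,  0.        ,  0.        ,  1.        ]])}
{'fx': 415.54210253749926, 'fy': 415.54210253749926, 'cx': 263.5362712696294, 'cy': 190.08398733912574, 'D': array([-0.09262369,  0.        ,  0.        ,  0.        ,  0.        ]), 'extrinsics': array([[-0.35234821, -0.93586781,  0.00147646,  0.19368872],
       [-0.89526782,  0.3366021 , -0.29188107,  0.46570956],
       [ 0.27266512, -0.1041656 , -0.95645348,  1.13777949],
       [ 0.        ,  0.        ,  0.        ,  1.        ]])}
{'fx': 264.69455893877284, 'fy': 264.69455893877284, 'cx': 251.82196455411218, 'cy': 192.34815746473737, 'D': array([-0.00432344,  0.        ,  0.        ,  0.        ,  0.        ]), 'hand_eye': array([[ 3.71963783e-04, -9.58490679e-01, -2.85123623e-01,
         7.23747523e-02],
       [ 9.99999906e-01,  4.19799100e-04, -1.06654709e-04,
        -1.00709101e-04],
       [ 2.21922185e-04, -2.85123557e-01,  9.58490745e-01,
        -7.11916542e-02],
       [ 0.00000000e+00,  0.00000000e+00,  0.00000000e+00,
         1.00000000e+00]])}
```

View pics/scene0.png

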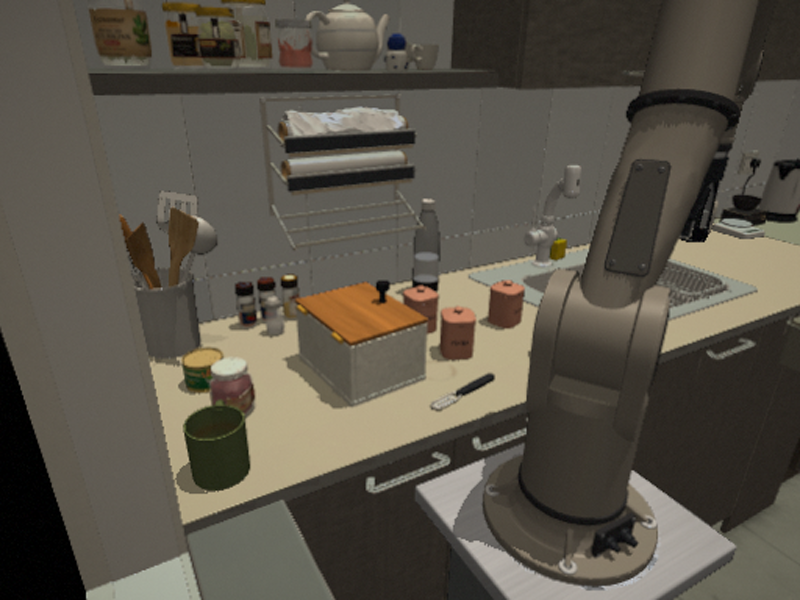

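View pics/top0.png

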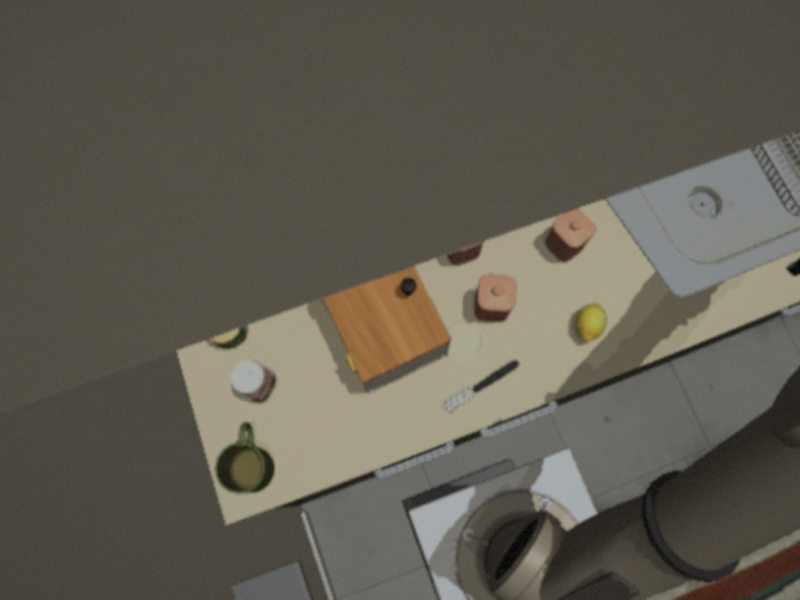

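The scene view shows the box with its knob at (382,286), and canister knobs at (421,290), (459,309) and (507,283). The top view shows the lid knob at (408,286) and canister knobs at (498,290) and (575,227), with the third canister half hidden by the shelf.

```bash
cat > h.py <<'E'
from bench import env
import cv2,numpy as np
def ray(n,uv):
    c=env.camera_model(n);K=np.array([[c['fx'],0,c['cx']],[0,c['fy'],c['cy']],[0,0,1]])
    p=cv2.undistortPoints(np.array([[uv]],float),K,c['D'])[0,0];d=np.array([*p,1])
    if n=="wrist":
        s=env.sense();R,t=np.array(s['tcp_rot']),np.array(s['tcp_pos']);H=c['hand_eye']
        return R@H[:3,3]+t,R@H[:3,:3]@d
    E=c['extrinsics'];return -E[:3,:3].T@E[:3,3],E[:3,:3].T@d
def atz(n,uv,z):
    o,d=ray(n,uv);return np.round(o+d*(z-o[2])/d[2],4)
def crop(n,x,y,w,h,k,name):
    im=env.capture(n)[y:y+h,x:x+w,::-1];cv2.imwrite(name,cv2.resize(im,(w*k,h*k),interpolation=cv2.INTER_CUBIC))
E
python3 - <<'E'
from h import *
crop("scene",185,170,160,100,5,"pics/s1.png")
crop("top",195,120,200,150,4,"pics/t1.png")
E
```

```text
(no output)
```

View pics/s1.png

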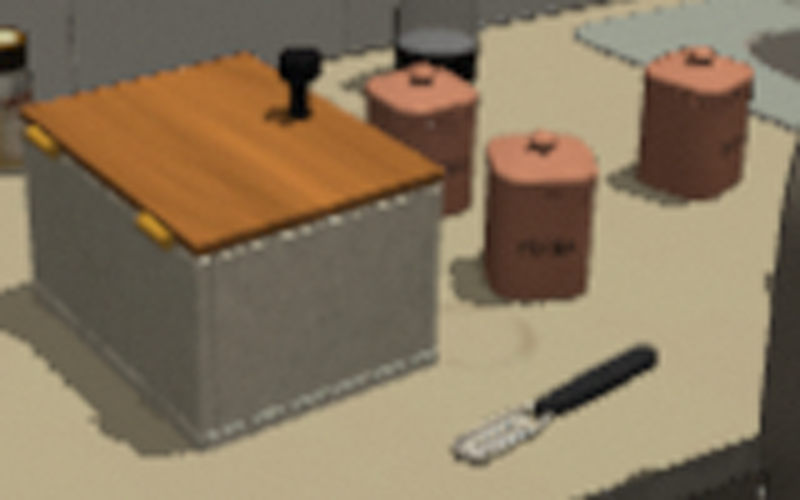

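View pics/t1.png

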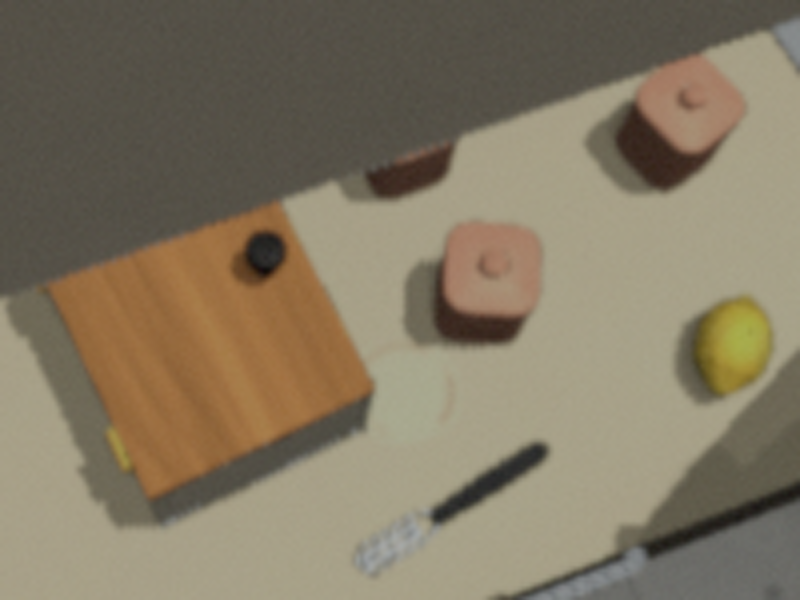

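The scene crop shows canister knobs at (421,70), (541,142) and (700,57), the lid knob at (300,62) and the lid corners at (25,105), (245,55), (440,175) and (200,248). The top crop shows the lid knob at (265,250), canister knobs at (495,261) and (693,96), and lid corners at (372,385) and (152,495).

Run:
```python
from h import *
S=lambda x,y,z:atz("scene",(185+x/5-.4,170+y/5-.4),z)
T=lambda x,y,z:atz("top",(195+x/4-.4,120+y/4-.4),z)
print("can",S(421,70,.108),S(541,142,.108),S(700,57,.108));print("canT",T(495,261,.108),T(693,96,.108))
print("handle",S(300,62,.172),T(265,250,.172))
print("lidS",[S(x,y,.135) for x,y in((25,105),(245,55),(440,175),(200,248))])
print("lidT",T(372,385,.135),T(152,495,.135),T(280,200,.135),T(50,285,.135))
# canister edges: top corners at z .097
print("midtop edge dirs", [T(x,y,.097) for x,y in((455,225),(532,228),(530,312),(447,305))])
print("right", [T(x,y,.097) for x,y in((693,55),(746,105),(690,152),(635,105))])
print("back base",[T(x,y,0) for x,y in((383,196),(445,172))],"mid base",[T(x,y,0) for x,y in((440,338),(520,340))])
print("scene back top",[S(x,y,.097) for x,y in((367,88),(420,65),(478,95),(425,115))])
print("lemon",T(735,345,.029))
```

```text
can [ 0.5788 -0.113   0.108 ] [ 0.4406 -0.1188  0.108 ] [ 0.5055 -0.3038  0.108 ]
canT [ 0.4531 -0.1288  0.108 ] [ 0.5188 -0.3147  0.108 ]
handle [0.4953 0.0279 0.172 ] [0.4981 0.0273 0.172 ]
lidS [array([0.5922, 0.1726, 0.135 ]), array([0.6022, 0.0132, 0.135 ]), array([ 0.3842, -0.0055,  0.135 ]), array([0.3696, 0.1556, 0.135 ])]
lidT [ 0.3947 -0.0106  0.135 ] [0.3765 0.1528 0.135 ] [0.5401 0.0007 0.135 ] [0.5378 0.1701 0.135 ]
midtop edge dirs [array([ 0.4909, -0.1151,  0.097 ]), array([ 0.4693, -0.1661,  0.097 ]), array([ 0.4122, -0.14  ,  0.097 ]), array([ 0.4377, -0.087 ,  0.097 ])]
right [array([ 0.5523, -0.3334,  0.097 ]), array([ 0.5018, -0.3534,  0.097 ]), array([ 0.4826, -0.2982,  0.097 ]), array([ 0.5306, -0.2756,  0.097 ])]
back base [array([ 0.5601, -0.0936,  0.    ]), array([ 0.5616, -0.1468,  0.    ])] mid base [array([ 0.4379, -0.0918,  0.    ]), array([ 0.4148, -0.1485,  0.    ])]
scene back top [array([ 0.5908, -0.0763,  0.097 ]), array([ 0.6093, -0.1313,  0.097 ]), array([ 0.544 , -0.1387,  0.097 ]), array([ 0.5323, -0.0881,  0.097 ])]
lemon [ 0.3484 -0.2916  0.029 ]
```

```bash
python3 -m handwheel '{"offset":[[0.915,-0.96,0],[0.915,-0.96,0],[0.915,-0.96,0],[0.915,-0.96,0],[0.915,-0.96,0],[0.915,-0.96,0],[0.915,-0.96,0],[0.915,-0.96,0],[0.915,-0.96,0],[0.915,-0.96,0],[0.915,-0.96,0]],"yaw":[-1,-1,-1,-1,-1,-1,-1,-1,-1,-1,-1]}' 1
python3 - <<'E'
from h import *
s=env.sense();print(np.round(s['tcp_pos'],4),np.round(s['tcp_rot'],3))
crop("wrist",0,0,512,384,1,"pics/w1.png")
# shelf edge: find height where top and scene agree
for h in(.4,.5,.6,.7):
    a=[atz("top",(x/1.5625-.3,y/1.5625-.3),h)[:2] for x,y in((180,347),(600,200))]
    b=[atz("scene",(x/1.5625-.3,y/1.5625-.3),h)[:2] for x,y in((90,92),(497,78))]
    print(h,a,b)
E
```

```text
t: 1.12
tcp_pos: [0.4352, -0.1667, 0.3041]
tcp_rot: [[0.323, 0.946, 0.0], [0.946, -0.323, -0.0], [-0.0, 0.0, -1.0]]
wrist_force: [1.8, -0.8, -0.3]
opening: 0.0852
finger_force: 0.0
[ 0.4352 -0.1667  0.3041] [[ 0.323  0.946  0.   ]
 [ 0.946 -0.323 -0.   ]
 [-0.     0.    -1.   ]]
0.4 [array([0.4535, 0.3625]), array([ 0.451 , -0.2442])] [array([2.5312, 0.3864]), array([ 3.3358, -2.5044])]
0.5 [array([0.4197, 0.3358]), array([ 0.4175, -0.1972])] [array([0.9874, 0.4466]), array([ 1.3671, -0.9173])]
0.6 [array([0.3859, 0.3092]), array([ 0.384 , -0.1502])] [array([-0.5564,  0.5069]), array([-0.6017,  0.6697])]
0.7 [array([0.3521, 0.2826]), array([ 0.3505, -0.1032])] [array([-2.1002,  0.5671]), array([-2.5705,  2.2568])]
```

View pics/w1.png

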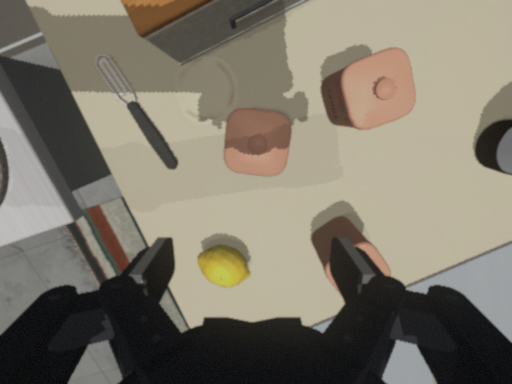

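The wrist view shows the middle canister (knob at 257,143), the back canister (knob at 385,89), the right canister partly behind a finger, and the lemon at (223,265). Next I'll check where the wall and shelf are, and refine the canister positions.

Run:
```python
from h import *
P=lambda x,y,z:atz("scene",(x/1.5625-.3,y/1.5625-.3),z)
print("spice",P(247,323,0),"crock",P(172,354,0),"bottle",P(427,295,0),"wall-counter",P(468,278,0),"sink back left",P(470,280,0),"faucet",P(545,262,0))
W=lambda u,v,z:atz("wrist",(u,v),z)
print("mid knob",W(257,143,.108),"back",W(385,89,.108))
print("mid top",[W(u,v,.097) for u,v in((230,108),(292,115),(285,177),(225,168))])
print("back top",[W(u,v,.097) for u,v in((341,72),(402,48),(416,104),(362,130))])
print("right",[W(u,v,.097) for u,v in((388,272),(352,236))])
print("lid near front corner",W(180,60,.125),W(148,36,.135))
print(np.round(env.sense()['q'],3))
```

```text
spice [0.8022 0.2287 0.    ] crock [0.731  0.4077 0.    ] bottle [ 0.7433 -0.2385  0.    ] wall-counter [ 0.7918 -0.4085  0.    ] sink back left [ 0.7766 -0.4045  0.    ] faucet [ 0.789  -0.7009  0.    ]
mid knob [ 0.4571 -0.1167  0.108 ] back [ 0.588  -0.1065  0.108 ]
mid top [array([ 0.4419, -0.0763,  0.097 ]), array([ 0.4993, -0.1023,  0.097 ]), array([ 0.4746, -0.1618,  0.097 ]), array([ 0.4164, -0.1323,  0.097 ])]
back top [array([ 0.5554, -0.0785,  0.097 ]), array([ 0.6152, -0.076 ,  0.097 ]), array([ 0.6204, -0.1309,  0.097 ]), array([ 0.5637, -0.139 ,  0.097 ])]
right [array([ 0.5599, -0.3136,  0.097 ]), array([ 0.5286, -0.2531,  0.097 ])]
lid near front corner [ 0.416  -0.0268  0.125 ] [ 0.4    -0.0048  0.135 ]
[ 0.569  0.155 -0.389  2.015  0.066  0.982 -0.171]
```

```bash
python3 -m handwheel '{"offset":[[0.41,-0.01,0],[0.41,-0.01,0],[0.41,-0.01,0],[0.41,-0.01,0],[0.41,-0.01,0],[0.41,-0.01,0],[0.41,-0.01,0],[0.41,-0.01,0]],"yaw":[-0.53,-0.53,-0.53,-0.53,-0.53,-0.53,-0.53,-0.53]}'
python3 - <<'E'
from h import *
s=env.sense();print(np.round(s['tcp_pos'],4),np.round(s['tcp_rot'],3),np.round(s['q'],2))
crop("wrist",0,0,512,384,1,"pics/w2.png")
E
```

```text
t: 1.83
tcp_pos: [0.4964, 0.0264, 0.3036]
tcp_rot: [[-0.087, 0.996, -0.001], [0.996, 0.087, -0.001], [-0.0, -0.001, -1.0]]
wrist_force: [0.4, 0.0, -0.4]
opening: 0.0853
finger_force: 0.0
[0.4964 0.0264 0.3036] [[-0.087  0.996 -0.001]
 [ 0.996  0.087 -0.001]
 [-0.    -0.001 -1.   ]] [ 0.31  0.23 -0.56  1.94  0.15  1.01 -0.23]
```

View pics/w2.png

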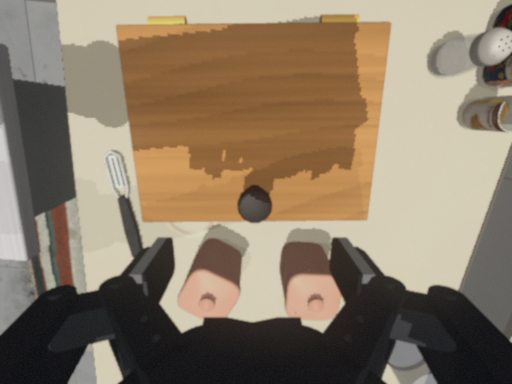

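The wrist view shows the lid squarely aligned, with its front edge at row 221, its hinge edge at row 23 and the knob at (255,203).

Run:
```python
from h import *
W=lambda u,v,z:atz("wrist",(u,v),z)
print("knob",W(255,203,.178),W(255,203,.170));print("lid",[W(*p,.135) for p in((118,25),(390,22),(369,220),(143,221))])
print("cans",W(208,300,.11),W(317,300,.11)); print(np.round(env.sense()['tcp_pos'],4))
```

```text
knob [0.4981 0.0311 0.178 ] [0.4985 0.0283 0.17  ]
lid [array([0.3776, 0.1563, 0.135 ]), array([0.5931, 0.177 , 0.135 ]), array([0.6122, 0.0086, 0.135 ]), array([ 0.3924, -0.0115,  0.135 ])]
cans [ 0.4562 -0.1182  0.11  ] [ 0.5852 -0.1069  0.11  ]
[0.4964 0.0256 0.3036]
```

```bash
python3 -m handwheel '{"offset":[[0.009,0.005,0.08],[0.009,0.005,0.16],[0.009,0.005,0.16],[0.009,0.005,0.16],[0.009,0.005,0.16]],"yaw":[0,0,0,0,0]}'
python3 -m handwheel '{"offset":[[0,0,0],[0,0,0],[0,0,0],[0,0,0],[0,0,0],[0,0,0],[0,0,0],[0,0,0]],"yaw":[0,0,0,0,0,0,0,0]}' 0 40
```

```text
t: 2.3
tcp_pos: [0.4994, 0.031, 0.2254]
tcp_rot: [[-0.086, 0.996, 0.001], [0.996, 0.086, -0.0], [-0.0, 0.001, -1.0]]
wrist_force: [0.1, -0.7, 1.4]
opening: 0.0851
finger_force: 0.0
t: 2.97
tcp_pos: [0.4981, 0.0317, 0.2248]
tcp_rot: [[-0.087, 0.996, -0.001], [0.996, 0.087, -0.001], [-0.001, -0.001, -1.0]]
wrist_force: [-5.0, -0.5, 11.0]
opening: 0.0263
finger_force: 38.8
```

```bash
python3 -m handwheel '{"offset":[[0.009,0,-0.024],[0.020,0,-0.047],[0.033,0,-0.069],[0.048,0,-0.090],[0.064,0,-0.110],[0.083,0,-0.128],[0.102,0,-0.144],[0.123,0,-0.159],[0.146,0,-0.172],[0.169,0,-0.182],[0.169,0,-0.182]],"yaw":[0,0,0,0,0,0,0,0,0,0,0]}'
```

```text
t: 3.88
tcp_pos: [0.4897, 0.119, 0.3167]
tcp_rot: [[-0.091, 0.996, -0.001], [0.996, 0.091, -0.0], [-0.0, -0.001, -1.0]]
wrist_force: [-7.4, -4.4, 4.3]
opening: 0.0261
finger_force: 40.4
```

```bash
python3 -m handwheel '{"offset":[[0.024,0,-0.009],[0.049,0,-0.015],[0.074,0,-0.020],[0.100,0,-0.022],[0.126,0,-0.021],[0.151,0,-0.019],[0.176,0,-0.015],[0.201,0,-0.008],[0.225,0,0.001],[0.248,0,0.012],[0.27,0,0.025],[0.27,0,0.025]],"yaw":[0,0,0,0,0,0,0,0,0,0,0,0]}'
python3 - <<'E'
from h import *
crop("scene",120,90,260,195,3,"pics/s2.png")
E
```

```text
t: 4.88
tcp_pos: [0.4767, 0.2537, 0.302]
tcp_rot: [[-0.092, 0.996, -0.004], [0.996, 0.092, 0.001], [0.001, -0.004, -1.0]]
wrist_force: [-8.2, 0.3, 2.7]
opening: 0.0265
finger_force: 40.3
```

View pics/s2.png

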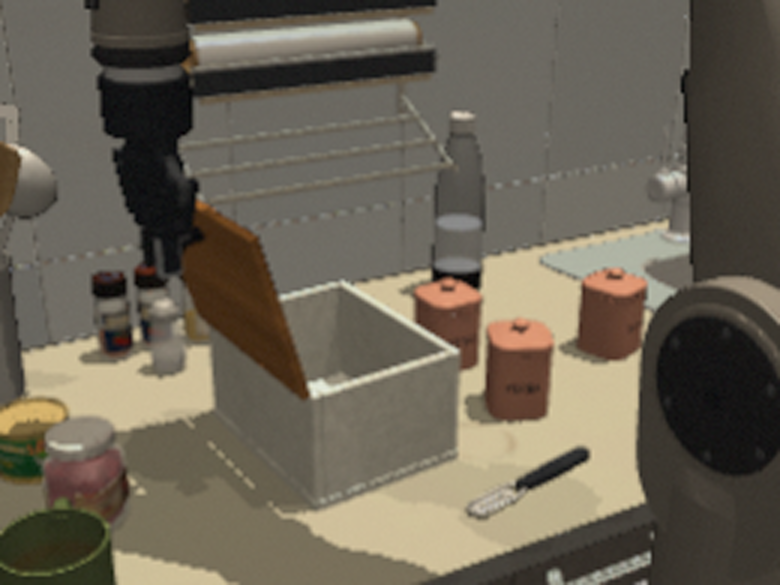

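The crop shows the lid past vertical and leaning left, with the gripper still on its knob at about (185,235). I'll go to the stop, release and rise.

```bash
python3 -m handwheel '{"offset":[[0.008,0,0.005],[0.016,0,0.011],[0.016,0,0.011]],"yaw":[0,0,0]}'
python3 -m handwheel '{"offset":[[0,0,0],[0,0,0],[0,0,0],[0,0,0],[0,0,0],[0.02,0,-0.02],[0.02,0,-0.08],[0.02,0,-0.15],[0.02,0,-0.2],[0.02,0,-0.2]],"yaw":[0,0,0,0,0,0,0,0,0,0]}' 1
python3 - <<'E'
from h import *
crop("scene",120,90,260,195,3,"pics/s3.png")
s=env.sense();p=s['tcp_pos'];R=np.array(s['tcp_rot'])
for n,t in(("mid",(.457,-.118,p[2])),("back",(.587,-.1065,p[2]))): print(n,np.round(R.T@(np.array(t)-p)/.5,3))
E
```

```text
t: 5.18
tcp_pos: [0.4761, 0.2604, 0.2973]
tcp_rot: [[-0.09, 0.996, -0.004], [0.996, 0.09, 0.0], [0.001, -0.004, -1.0]]
wrist_force: [-9.2, -1.3, 2.4]
opening: 0.0266
finger_force: 40.5
t: 6.02
tcp_pos: [0.4792, 0.2711, 0.4036]
tcp_rot: [[-0.088, 0.996, 0.009], [0.996, 0.088, 0.006], [0.005, 0.009, -1.0]]
wrist_force: [0.6, 0.2, 0.8]
opening: 0.0855
finger_force: 0.0
mid [-0.77  -0.112 -0.003]
back [-0.77   0.149 -0.001]
```

View pics/s3.png

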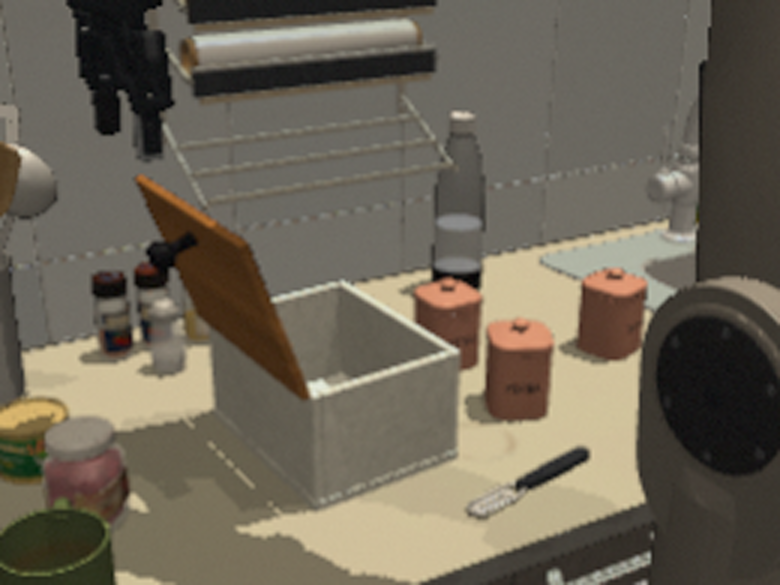

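The lid rests open on its stop. Moving to the middle canister.

```bash
python3 -m handwheel '{"offset":[[-0.77,-0.112,0],[-0.77,-0.112,0],[-0.77,-0.112,0],[-0.77,-0.112,0],[-0.77,-0.112,0],[-0.77,-0.112,0],[-0.77,-0.112,0.1],[-0.77,-0.112,0.2],[-0.77,-0.112,0.2],[-0.77,-0.112,0.2],[-0.77,-0.112,0.2],[-0.77,-0.112,0.2]],"yaw":[0.64,0.64,0.64,0.64,0.64,0.64,0.64,0.64,0.64,0.64,0.64,0.64]}'
python3 - <<'E'
from h import *
s=env.sense();print(np.round(s['tcp_pos'],4),np.round(s['tcp_rot'],3))
crop("wrist",110,70,300,230,2,"pics/w3.png")
E
```

```text
t: 7.07
tcp_pos: [0.4542, -0.1219, 0.2944]
tcp_rot: [[0.407, 0.913, -0.005], [0.913, -0.407, 0.001], [-0.001, -0.005, -1.0]]
wrist_force: [-0.1, -0.2, 0.7]
opening: 0.0854
finger_force: 0.0
[ 0.4542 -0.1219  0.2944] [[ 0.407  0.913 -0.005]
 [ 0.913 -0.407  0.001]
 [-0.001 -0.005 -1.   ]]
```

View pics/w3.png

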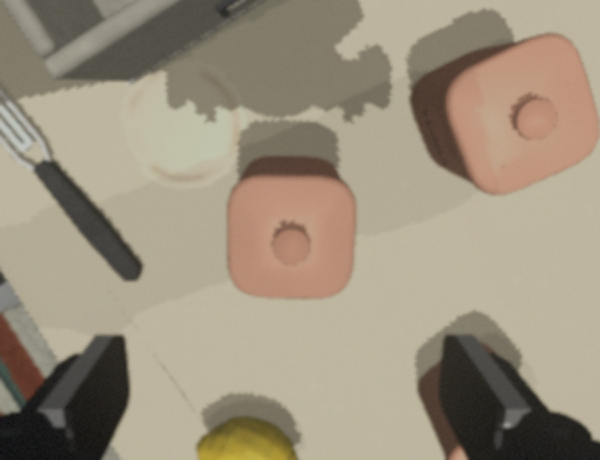

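The middle canister is square to the image with its knob at (291,244). The back canister's knob is at (536,118), and its top edge runs from (460,82) to (560,38).

Run:
```python
from h import *
W=lambda x,y,z:atz("wrist",(110+x/2-.25,70+y/2-.25),z)
s=env.sense();p=s['tcp_pos'];R=np.array(s['tcp_rot']);print(np.round(p,4))
k=W(291,242,.110);print("knob",k,"centre",np.mean([W(*q,.097) for q in((228,235),(355,235),(291,177),(291,298))],0))
print("to go",R.T@(k-p)/.5, "z to .129 TCP",(p[2]-.129)/.5)
print("back",W(536,116,.110)); a,b=W(460,82,.097),W(560,38,.097);print(a,b,np.degrees(np.arctan2(*(b-a)[1::-1])))
print("edge long",[W(*q,.097) for q in((508,190),(585,155))])
```

```text
[ 0.4554 -0.12    0.296 ]
knob [ 0.457  -0.1232  0.11  ] centre [ 0.456775 -0.124425  0.097   ]
to go [-0.00455056  0.00641962  0.37202441] z to .129 TCP 0.334039984191008
back [ 0.5878 -0.1131  0.11  ]
[ 0.5636 -0.0855  0.097 ] [ 0.6137 -0.0857  0.097 ] -0.22872445172515832
edge long [array([ 0.5693, -0.1463,  0.097 ]), array([ 0.6103, -0.1448,  0.097 ])]
```

```bash
python3 -m handwheel '{"offset":[[-0.005,0.006,0.08],[-0.005,0.006,0.16],[-0.005,0.006,0.24],[-0.005,0.006,0.3],[-0.005,0.006,0.332],[-0.005,0.006,0.332],[-0.005,0.006,0.332]],"yaw":[0,0,0,0,0,0,0]}'
python3 -m handwheel '{"offset":[[0,0,0],[0,0,0],[0,0,0],[0,0,0],[0,0,0]],"yaw":[0,0,0,0,0]}' 0 60
python3 -m handwheel '{"offset":[[0,0,-0.02],[0,0,-0.05],[0,0,-0.08],[0,0,-0.08],[0,0,-0.08],[0,0,-0.08]],"yaw":[0,0,0,0,0,0]}'
```

```text
t: 7.7
tcp_pos: [0.4586, -0.1219, 0.1315]
tcp_rot: [[0.401, 0.916, 0.0], [0.916, -0.401, 0.001], [0.001, -0.0, -1.0]]
wrist_force: [0.7, 0.6, 0.6]
opening: 0.085
finger_force: 0.0
t: 8.12
tcp_pos: [0.4589, -0.1229, 0.1332]
tcp_rot: [[0.403, 0.915, 0.004], [0.915, -0.403, -0.0], [0.001, 0.003, -1.0]]
wrist_force: [-1.8, 1.4, 6.4]
opening: 0.068
finger_force: 65.9
t: 8.62
tcp_pos: [0.4575, -0.1237, 0.1712]
tcp_rot: [[0.403, 0.915, 0.001], [0.915, -0.403, -0.0], [-0.0, 0.001, -1.0]]
wrist_force: [-0.3, -0.0, -2.0]
opening: 0.0682
finger_force: 68.5
```

The middle canister weighs about 2 N, so it is light. I'll set it down and go to the back one.

```bash
python3 -m handwheel '{"offset":[[0,0,0.03],[0,0,0.05],[0,0,0.065],[0,0,0.074],[0,0,0.08],[0,0,0.08],[0,0,0.08]],"yaw":[0,0,0,0,0,0,0]}'
python3 -m handwheel '{"offset":[[0,0,0],[0,0,0],[0,0,0],[0,0,0],[0,0,-0.05],[0,0,-0.12],[0,0,-0.2],[0,0,-0.28],[0,0,-0.3]],"yaw":[0,0,0,0,0,0,0,0,0]}' 1
python3 -m handwheel '{"offset":[[0.124,0.229,0],[0.124,0.229,0],[0.124,0.229,0],[0.124,0.229,0],[0.124,0.229,0],[0.124,0.229,0]],"yaw":[-0.53,-0.53,-0.53,-0.53,-0.53,-0.53]}'
python3 - <<'E'
from h import *
s=env.sense();print(np.round(s['tcp_pos'],4),np.round(s['tcp_rot'],3))
crop("wrist",110,70,300,230,2,"pics/w4.png")
E
```

```text
t: 9.2
tcp_pos: [0.4566, -0.1231, 0.1331]
tcp_rot: [[0.403, 0.915, -0.003], [0.915, -0.403, -0.001], [-0.002, -0.002, -1.0]]
wrist_force: [-14.9, 2.4, 41.0]
opening: 0.0683
finger_force: 72.8
t: 9.95
tcp_pos: [0.4601, -0.1238, 0.2864]
tcp_rot: [[0.403, 0.915, 0.008], [0.915, -0.403, -0.002], [0.002, 0.008, -1.0]]
wrist_force: [1.1, -1.0, -0.3]
opening: 0.0852
finger_force: 0.0
t: 10.45
tcp_pos: [0.5868, -0.113, 0.2796]
tcp_rot: [[0.0, 1.0, -0.002], [1.0, -0.0, 0.001], [0.001, -0.002, -1.0]]
wrist_force: [0.2, -1.6, -0.3]
opening: 0.0854
finger_force: 0.0
[ 0.5868 -0.113   0.2796] [[ 0.     1.    -0.002]
 [ 1.    -0.     0.001]
 [ 0.001 -0.002 -1.   ]]
```

View pics/w4.png

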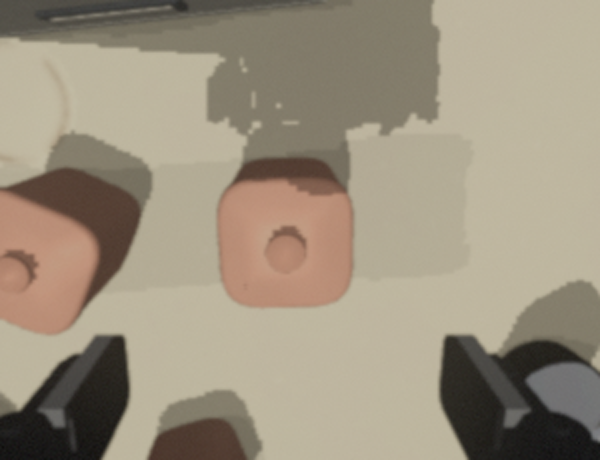

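The back canister is square to the fingers with its knob at (286,250). The middle one is still standing.

Run:
```python
from h import *
W=lambda x,y,z:atz("wrist",(110+x/2-.25,70+y/2-.25),z)
s=env.sense();p=s['tcp_pos'];R=np.array(s['tcp_rot']);print(np.round(p,4))
k=W(286,249,.110);c=np.mean([W(*q,.097) for q in((218,240),(353,240),(286,181),(286,306))],0);print("knob",k,"centre",c)
print("to go",R.T@(k-p)/.5, (p[2]-.133)/.5)
```

```text
[ 0.5862 -0.1132  0.2799]
knob [ 0.5865 -0.1142  0.11  ] centre [ 0.586425 -0.114975  0.097   ]
to go [-0.00191606  0.00131196  0.33987269] 0.29387482230168016
```

```bash
python3 -m handwheel '{"offset":[[-0.003,0.001,0.08],[-0.003,0.001,0.16],[-0.003,0.001,0.23],[-0.003,0.001,0.28],[-0.003,0.001,0.292],[-0.003,0.001,0.292],[-0.003,0.001,0.292]],"yaw":[0,0,0,0,0,0,0]}'
python3 -m handwheel '{"offset":[[0,0,0],[0,0,0],[0,0,0],[0,0,0],[0,0,0]],"yaw":[0,0,0,0,0]}' 0 60
python3 -m handwheel '{"offset":[[0,0,-0.02],[0,0,-0.05],[0,0,-0.08],[0,0,-0.08],[0,0,-0.08],[0,0,-0.08]],"yaw":[0,0,0,0,0,0]}'
```

```text
t: 11.08
tcp_pos: [0.588, -0.1148, 0.1362]
tcp_rot: [[-0.0, 1.0, 0.001], [1.0, 0.0, -0.0], [-0.0, 0.001, -1.0]]
wrist_force: [0.3, 0.1, 0.2]
opening: 0.0856
finger_force: 0.0
t: 11.5
tcp_pos: [0.5882, -0.1147, 0.1375]
tcp_rot: [[-0.001, 1.0, 0.002], [1.0, 0.001, -0.001], [-0.001, 0.002, -1.0]]
wrist_force: [-5.3, -0.1, 8.2]
opening: 0.0679
finger_force: 66.5
t: 12.0
tcp_pos: [0.5873, -0.1146, 0.1745]
tcp_rot: [[-0.001, 1.0, -0.001], [1.0, 0.001, -0.0], [-0.0, -0.001, -1.0]]
wrist_force: [-0.4, -0.0, -6.4]
opening: 0.0681
finger_force: 71.4
```

The back canister weighs 6.4 N, so it is the heavy one. I'll raise it and carry it over the box.

```bash
python3 -m handwheel '{"offset":[[0,0,-0.04],[0,0,-0.1],[0,0,-0.16],[0,0,-0.22],[0,0,-0.25],[0.1,-0.05,-0.25],[0.16,-0.08,-0.25],[0.22,-0.11,-0.25],[0.28,-0.14,-0.25],[0.33,-0.165,-0.25],[0.36,-0.18,-0.25],[0.372,-0.184,-0.25]],"yaw":[0,0,0,0,0,0,0,-0.05,-0.1,-0.11,-0.11,-0.11]}'
python3 -m handwheel '{"offset":[[0,0,0],[0,0,0],[0,0,0]],"yaw":[0,0,0]}'
python3 - <<'E'
from h import *
a=env.capture("wrist")[...,::-1];b=env.capture("top")[120:270,195:395,::-1]
cv2.imwrite("pics/b.png",np.hstack([cv2.resize(a,(400,300)),cv2.resize(b,(400,300),interpolation=cv2.INTER_CUBIC)]))
s=env.sense();p=s['tcp_pos'];R=np.array(s['tcp_rot']);print(np.round(p,4),np.round(s['wrist_force'],1),R.T@(np.array([.495,.071,.152])-p)/.5)
E
```

```text
t: 13.0
tcp_pos: [0.4933, 0.0745, 0.299]
tcp_rot: [[-0.092, 0.996, -0.002], [0.996, 0.092, 0.001], [0.001, -0.002, -1.0]]
wrist_force: [-0.2, 0.8, -6.6]
opening: 0.0679
finger_force: 71.5
t: 13.25
tcp_pos: [0.4961, 0.0697, 0.2994]
tcp_rot: [[-0.085, 0.996, -0.001], [0.996, 0.085, -0.001], [-0.001, -0.001, -1.0]]
wrist_force: [0.8, 0.1, -6.2]
opening: 0.0682
finger_force: 71.5
[0.4962 0.0699 0.2996] [-0.3  0.1 -6.6] [ 0.00255076 -0.00197071  0.29517193]
```

View pics/b.png

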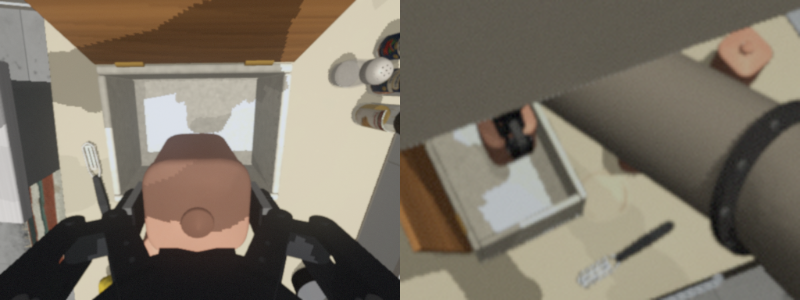

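The canister hangs centred over the open box (wrist view: canister at column 197, box from 107 to 285). Lowering, slowly at the end.

```bash
python3 -m handwheel '{"offset":[[0,0,0.04],[0,0,0.08],[0,0,0.12],[0,0,0.16],[0,0,0.2],[0,0,0.23],[0,0,0.25],[0,0,0.265],[0,0,0.275],[0,0,0.28],[0,0,0.28],[0,0,0.28]],"yaw":[0,0,0,0,0,0,0,0,0,0,0,0]}'
python3 -m handwheel '{"offset":[[0,0,0.004],[0,0,0.008],[0,0,0.012],[0,0,0.012],[0,0,0.012]],"yaw":[0,0,0,0,0]}'
```

```text
t: 14.35
tcp_pos: [0.4961, 0.0715, 0.1605]
tcp_rot: [[-0.087, 0.996, 0.001], [0.996, 0.087, 0.0], [0.0, 0.001, -1.0]]
wrist_force: [-0.3, -0.2, -6.6]
opening: 0.0683
finger_force: 71.5
t: 14.77
tcp_pos: [0.4956, 0.0714, 0.1538]
tcp_rot: [[-0.088, 0.996, -0.0], [0.996, 0.088, -0.0], [-0.0, -0.0, -1.0]]
wrist_force: [-0.1, -0.3, -6.2]
opening: 0.0678
finger_force: 71.6
```

Still hanging at full weight, so I'll go down in 2 mm steps.

```bash
python3 -m handwheel '{"offset":[[0,0,0.002],[0,0,0.004],[0,0,0.004],[0,0,0.004]],"yaw":[0,0,0,0]}'
python3 -m handwheel '{"offset":[[0,0,0.002],[0,0,0.004],[0,0,0.004],[0,0,0.004]],"yaw":[0,0,0,0]}'
```

```text
t: 15.1
tcp_pos: [0.4956, 0.0714, 0.1518]
tcp_rot: [[-0.088, 0.996, -0.0], [0.996, 0.088, -0.0], [-0.0, -0.0, -1.0]]
wrist_force: [-0.2, 0.5, -5.8]
opening: 0.0681
finger_force: 71.6
t: 15.43
tcp_pos: [0.4956, 0.0714, 0.1498]
tcp_rot: [[-0.088, 0.996, -0.0], [0.996, 0.088, -0.0], [0.0, -0.0, -1.0]]
wrist_force: [-0.5, 0.5, -5.7]
opening: 0.0677
finger_force: 71.6
```

```bash
python3 -m handwheel '{"offset":[[0,0,0.001],[0,0,0.003],[0,0,0.003],[0,0,0.003]],"yaw":[0,0,0,0]}'
python3 -m handwheel '{"offset":[[0,0,0.001],[0,0,0.002],[0,0,0.002],[0,0,0.002]],"yaw":[0,0,0,0]}'
```

```text
t: 15.77
tcp_pos: [0.4956, 0.0714, 0.1483]
tcp_rot: [[-0.088, 0.996, -0.0], [0.996, 0.088, -0.0], [-0.0, -0.0, -1.0]]
wrist_force: [0.0, -1.3, -6.0]
opening: 0.068
finger_force: 71.6
t: 16.1
tcp_pos: [0.4957, 0.0713, 0.1478]
tcp_rot: [[-0.087, 0.996, 0.0], [0.996, 0.087, -0.0], [-0.0, 0.0, -1.0]]
wrist_force: [-3.0, -1.8, 3.6]
opening: 0.0681
finger_force: 72.6
```

Contact. Releasing and rising.

```bash
python3 -m handwheel '{"offset":[[0,0,0],[0,0,0],[0,0,0],[0,0,0],[0,0,0],[0,0,-0.03],[0,0,-0.08],[0,0,-0.14],[0,0,-0.2],[0,0,-0.27],[0,0,-0.34],[0,0,-0.4]],"yaw":[0,0,0,0,0,0,0,0,0,0,0,0]}' 1
python3 -m handwheel '{"offset":[[-0.2,0,0],[-0.4,0,0],[-0.5,0,0],[-0.6,0,0],[-0.6,0,0],[-0.6,0,0],[-0.6,0,0],[-0.6,0,0],[-0.6,0,0],[-0.6,0,0],[-0.6,0,0]],"yaw":[0,0,0,0,0,0,0,0,0,0,0]}'
python3 - <<'E'
from h import *
b=env.capture("scene")[90:285,120:380,::-1];a=env.capture("wrist")[...,::-1]
cv2.imwrite("pics/f.png",np.hstack([cv2.resize(a,(400,300)),cv2.resize(b,(400,300),interpolation=cv2.INTER_CUBIC)]))
E
```

```text
t: 17.1
tcp_pos: [0.4957, 0.0717, 0.3499]
tcp_rot: [[-0.088, 0.996, 0.002], [0.996, 0.088, 0.0], [0.0, 0.002, -1.0]]
wrist_force: [2.0, -0.2, -0.6]
opening: 0.0856
finger_force: 0.0
t: 18.02
tcp_pos: [0.5221, -0.2257, 0.3473]
tcp_rot: [[-0.09, 0.996, -0.0], [0.996, 0.09, 0.001], [0.001, 0.0, -1.0]]
wrist_force: [0.3, 0.4, -0.5]
opening: 0.086
finger_force: 0.0
```

View pics/f.png

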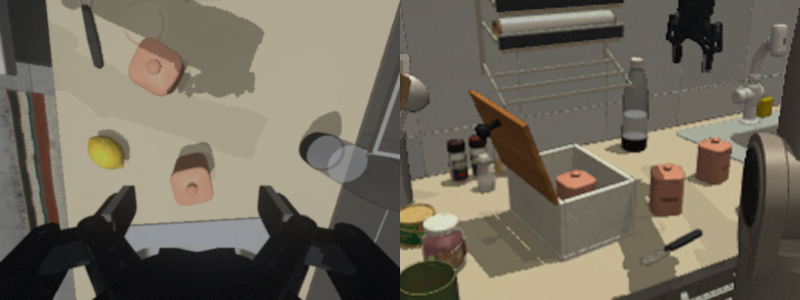

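The picture shows the heavy canister upright in the box (576,182), the lid open and the other two standing outside, with the lemon undisturbed.

```bash
python3 -c "
from bench import env
print(env.job_done())"
```

```text
the job is handed in; nothing more can be done
None
```

The job is handed in: the lid is open on its stop, the heavy canister (6.4 N, against 2.0 N for the middle one; the third was not lifted) stands upright in the box, and the other two stand on the worktop.

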